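# Seat the board and throw the two-stage contact lever

### The job

Two equal test fixtures stand on the bench and one of them has a circuit board in its nest that is not yet all the way in. With the fingertips, push that board fully home against the end stop, and then push the lever of the same fixture along its slot, away from you, past its first click position and right up to the second stop, so that it stays there. Only push: do not lift the board, leave the other fixture's lever as it is, and do not disturb the small things lying around.

Things in the scene. Friction and masses are not known exactly. Their poses are not given: they have to be found in the camera images.
- jig_a: Fixture A, which holds the board; fixed. Aluminium plate, in its frame x -85..75, y -55..85 mm, top = nest floor at z 14 mm. Origin: on the bench under the centre of a board that is fully home; +x away from the robot to the end stop, +y to the lever side, z up. Nest open in front and above; guides at |y| 41..47 mm, to z 23 mm; ledges 2 mm high at |y| 30..41 mm carry the board.
- jig_b: Fixture B: identical to fixture A, same frame, but its nest is empty. Not to be used.
- stop_a (a point): Top middle of the face of fixture A's end stop: x 31 mm, z 24 mm in the fixture's frame. Above it (x 17..67, |y| < 41 mm) a black probe head on two columns, underside z 48, top 64 mm, with pins down to z 40 mm; it sinks 12 mm as the lever slides.
- lever_a (a joint): Lever of fixture A, m along the fixture's +x: 0 (start) = nearest the robot, 0.030 = first detent (click notch), 0.060 = second stop, the hard end. Friction 2 N; ribs at 0.024 and 0.036 (the notch) and 0.0525 take 6 to 10 N to cross. It stays where it is left, but may slip off a rib.
- lever_b (a joint): Lever of fixture B, as lever A. Starts at 0 and must be left there.
- paddle_a (a point): Centre of the lever paddle of fixture A: upright black block 14 (x) x 22 (y) x 30 mm high, underside 40, top 70 mm above the bench, at fixture y = 68 mm and x = -30 mm + lever position. Axes as the fixture's. Below it the slot's walls (fixture x -60..60, y 52..84 mm) are up to 34 mm high.
- paddle_b (a point): Centre of the lever paddle of fixture B: upright black block 14 (x) x 22 (y) x 30 mm high, underside 40, top 70 mm above the bench, at fixture y = 68 mm and x = -30 mm + lever position. Axes as the fixture's. Below it the slot's walls (fixture x -60..60, y 52..84 mm) are up to 34 mm high.
- board: Loose circuit board in fixture A's nest, 62 (x) x 78 (y) x 13 mm, 45 g. Origin: centre of its underside, on the nest floor; x along the nest. Plate 2..4 mm above the origin; terminal blocks on it at x -30..-21 and 21..30 mm, y -17..25 mm, to 13 mm high: push the front one's face. Starts 15 to 35 mm short of home towards the robot; home = origin over the fixture's.
- relay_module: Bystander: small upright relay, 13 x 29 x 26 mm, lying loose on the bench. Origin: centre of its underside.
- heat_sink: Bystander: finned block 30 x 30 x 17 mm, lying loose on the bench. Origin: centre of its underside.
- binder_clip: Bystander: clip, 32 x 24 x 16 mm, lying loose on the bench. Origin: centre of its underside.
- driver_red: Bystander: screwdriver 170 mm long, 22 mm thick, lying loose on the bench. Origin: centre of its underside.
- tweezers_2: Bystander: steel tweezers, 126 mm long, 9 mm high, lying loose on the bench. Origin: centre of its underside.
- marker: Bystander: pen 135 mm long, 16 mm thick, lying loose on the bench. Origin: centre of its underside.

How it is judged:
On the way, in this order (a step that is already met when the one before it is completed fails the run):
1. the board is home against the end stop while its fixture's lever has not yet been moved (x of board in the frame of jig_a above -0.003 m and value of joint lever_a below 0.006 m), for 0.2 s.
2. the lever of that fixture is at its second stop (value of joint lever_a above 0.057 m), for 0.2 s.
At the end, for the whole second after the job is handed in: The board lies flat in fixture A's nest within 3 mm of the end stop, at rest; fixture A's lever is within 3 mm of its second stop (joint over 0.057 m); fixture B's lever is under 0.006 m (x of board in the frame of jig_a between -0.003 and 0.003 m and z of board in the frame of jig_a below 0.017 m and value of joint lever_a above 0.057 m and value of joint lever_b below 0.006 m and linear speed of board below 0.01 m/s); the robot touches nothing.
It fails at once if the lever is slid before the board is home (value of joint lever_a above 0.012 m and x of board in the frame of jig_a below -0.006 m).
It fails at once if the board is lifted more than 8 mm off the nest floor (z of board in the frame of jig_a above 0.022 m).
It fails at once if the other fixture's lever is moved (10 mm or more) (value of joint lever_b above 0.01 m).
It fails at once if a bystander is moved by more than 25 mm (distance of any of relay_module, heat_sink, binder_clip, driver_red, tweezers_2, marker from where it was at the start of the episode above 0.025 m).
It also fails if it takes over 38 s, if anything falls off the work surface, if the arm or the gripper's body presses on something with over 40 N, if the wrist force passes 120 N, or if a joint passes its speed limit or range.

### The arm

A 6-joint arm with a two-finger parallel gripper is mounted at the origin on a cart in front of the work surface, level with it; the furniture and walls round the work are solid. World frame = base frame: x ahead of the robot, y to its left, z up, the work surface at z = 0. Lengths are in m, angles in rad, forces in N, time in s.
With the tool pointing down it reaches from about 0.375 to 0.9 m from the base axis. Payload 3.1 kg.
Tool frame: the origin (TCP) lies between the finger pads; the fingertips stand 25 mm ahead of it and the grasp point (between the pads) lies 6 mm ahead of it (tips_ahead is the z of the fingertips in the tool frame, in m); z points along the fingers, y is the line along which they close (so a half turn about z gives the same grasp; the last joint's range is limited). The gripper opens to 85 mm and grips with 20 to 120 N. Pads are 22 mm wide; open, the fingers measure 114 mm over their backs; the gripper's body (76 mm by 85 mm) begins 54 mm behind the grasp point. The pads swing forward as they close: fully open they stand 13 mm farther back than shut.
Start: joints at [0.983, 0.527, 1.433, -0, 1.181, -0.178], TCP at [0.249, 0.573, 0.256] pointing down, gripper open.
Joint ranges: [-3.08, 3.08], [-0.75, 2.2], [0.22, 2.44], [-1.43, 4.57], [0, 2.65], [-2.85, 2.85]. Speed limits (rad/s): [2.79, 2.79, 3.14, 3.14, 3.14, 3.14].

### API

Orientations are given as a unit quaternion [w, x, y, z].
In Python, from plant import goto, move_straight, move_joints, set_gripper, wait, inverse_kinematics, sense, snapshot, Unreachable, hand_in, tips_ahead gives the robot as it stands. Calls block until the motion is done:
- goto(position, orientation): joint-space move of the TCP to a pose.
- move_straight(position, attitude=None, v=0.15, until_force=None): straight line of the TCP; attitude=None keeps the orientation; v is the mean speed in m/s. With until_force (N) it stops when the force on the tool has changed by that much, and returns True; else False.
- move_joints(angles): joint-space move.
- set_gripper(opening): finger opening in m; the grip force is fixed at half the most; returns when the fingers have stopped.
- wait(seconds).
- inverse_kinematics(position, orientation): joint angles nearest the present ones, or None.
- sense(): the state.
- snapshot(name): name is "scene" or "top"; returns a dict with "color" (384x512x3 uint8, red, green, blue), "camera_matrix" (3x3 intrinsics, pixels), "position" and "rotation" of the camera in the world. Camera axes: x right, y down, z forward; pixel columns grow to the right and rows downward; lengths in m; the calibration is good to about 2 mm. A picture is of the moment at which its call begins. There is no depth.
A pose or a line that the arm cannot do raises Unreachable and nothing moves.
- hand_in(): hands the job in; it is judged then, once.
The state is a dict: "clock": time; "joints": joint angles; "qd": joint speeds; "joint_efforts": joint torques, N m; "eef_pos": TCP position; "ee_rot": TCP orientation; "contact_force": force on the tool from outside, world axes, zero at the start; "ft_torque": the same for the moment, N m; "gripper_width": finger opening in m; "grasp_force": force on a finger pad.
Only numpy, scipy, OpenCV 4.12 (cv2) and the standard library are available. Lean on these libraries where they do the work, as an engineer would, in place of code of your own. Each camera call takes 0.05 s, during which the arm holds its last target. There are 200 camera calls.

## Working session

There is one attempt and no reset: what is moved stays moved. The work goes in short steps, each a Python script; the robot and the scene stay as the last script left them, time stands still between calls to the robot, and variables do not carry over. Pictures are saved under pics/ and viewed, at most 10 in all, crops included, and the job is handed in when it is done.

```bash
mkdir -p pics; ls
python3 - <<'E'
from plant import *
import cv2
for n in("scene","top"):
    s=snapshot(n); cv2.imwrite(f"pics/{n}0.png",cv2.resize(s["color"][:,:,::-1],(800,600),interpolation=cv2.INTER_CUBIC)); cv2.imwrite(f"{n}raw.png",s["color"][:,:,::-1])
    print(n,s["camera_matrix"],s["position"],s["rotation"])
st=sense();print(st["clock"],st["ee_rot"],st["eef_pos"],tips_ahead)
E
```

```text
pics
scene [[459.18693094   0.         261.76997173]
 [  0.         459.18693094 186.77313881]
 [  0.           0.           1.        ]] [-0.30962473 -0.36707449  0.80786512] [-0.35854186  0.76385176 -0.48323564  0.23336996]
top [[395.99281446   0.         252.09651365]
 [  0.         395.99281446 197.89846119]
 [  0.           0.           1.        ]] [0.43398659 0.02971227 0.96876642] [-0.01905381  0.70757076 -0.70602023  0.0227157 ]
0.1 [-3.67897627e-04  2.03473652e-01  9.79079933e-01 -9.06633769e-04] [0.24864547 0.57275635 0.25543319] 0.025
```

View pics/scene0.png

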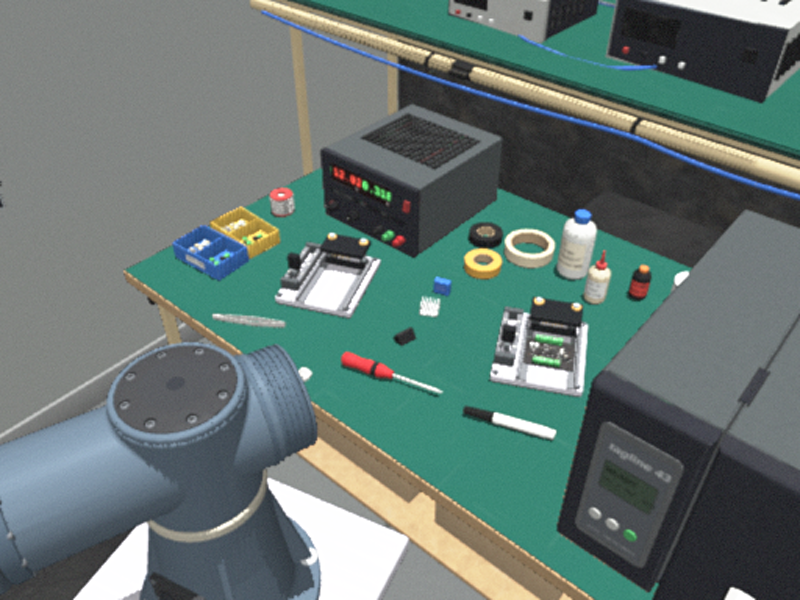

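View pics/top0.png

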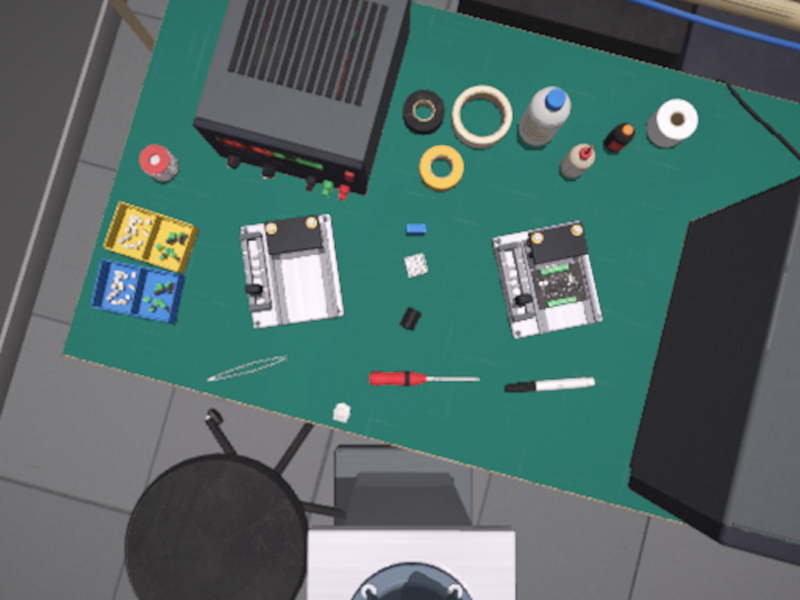

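```bash
cat > h.py <<'E'
import numpy as np, cv2
from scipy.spatial.transform import Rotation as R
def cam(s):
    q=np.array(s["rotation"]); return R.from_quat(q[[1,2,3,0]]).as_matrix()
def ray(s,uv,z):
    d=cam(s)@np.linalg.solve(s["camera_matrix"],[uv[0],uv[1],1.]); p=np.array(s["position"])
    return p+d*(z-p[2])/d[2]
def proj(s,P):
    c=s["camera_matrix"]@cam(s).T@(np.array(P)-s["position"]); return c[:2]/c[2]
E
python3 - <<'E'
from plant import *; from h import *
s=snapshot("top"); im=s["color"]; hsv=cv2.cvtColor(im,cv2.COLOR_RGB2HSV)
x0,y0,x1,y1=305,130,395,225
m=((hsv[...,1]<90)).astype(np.uint8); m[:, :x0]=0;m[:,x1:]=0;m[:y0]=0;m[y1:]=0
cs,_=cv2.findContours(m,cv2.RETR_EXTERNAL,cv2.CHAIN_APPROX_NONE); c=max(cs,key=cv2.contourArea)
print(cv2.contourArea(c),cv2.minAreaRect(c), cv2.approxPolyDP(c,4,True)[:,0].tolist())
for k in cv2.approxPolyDP(c,4,True)[:,0]: print(ray(s,k,.014).round(4))
cv2.imwrite("pics/crop1.png",cv2.resize(im[y0:y1,x0:x1,::-1],None,fx=6.3,fy=6.3,interpolation=cv2.INTER_CUBIC))
s=snapshot("scene");im=s["color"];cv2.imwrite("pics/crop2.png",cv2.resize(im[180:260,300:390,::-1],None,fx=7,fy=7,interpolation=cv2.INTER_CUBIC))
E
```

```text
3798.5 ((349.743896484375, 178.3048553466797), (67.11914825439453, 59.15704345703125), 77.90524291992188) [[370, 141], [315, 152], [329, 216], [385, 204]]
[ 0.6302 -0.2626  0.014 ]
[ 0.6027 -0.1281  0.014 ]
[ 0.4472 -0.1607  0.014 ]
[ 0.4764 -0.2965  0.014 ]
```

View pics/crop1.png

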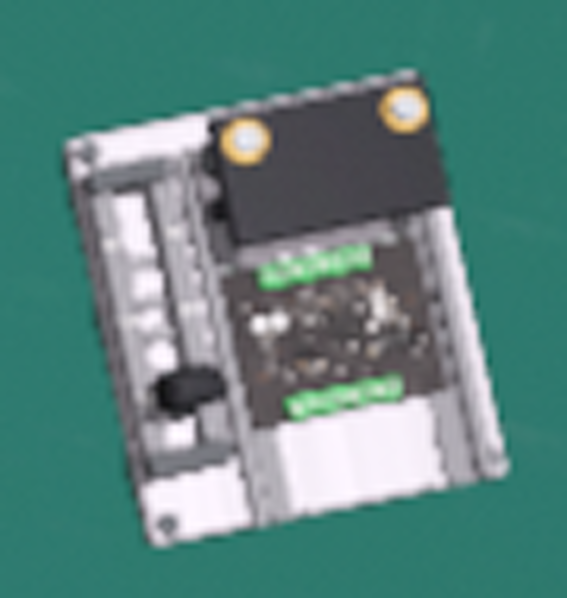

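View pics/crop2.png

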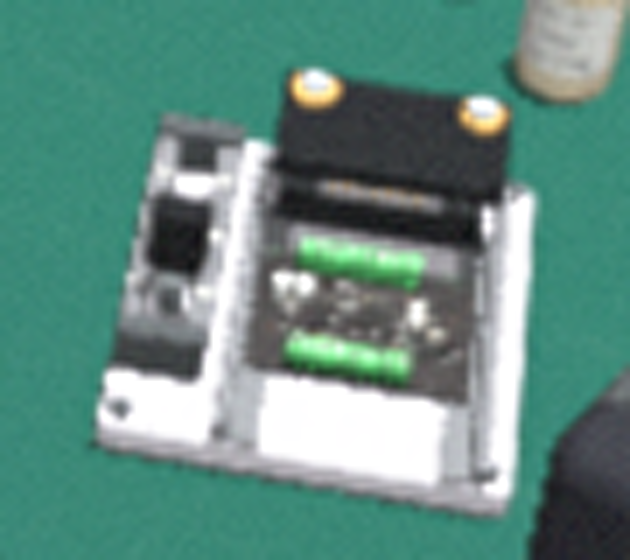

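```bash
cat >> h.py <<'E'
def pose(c):
    F=np.array([[75,-55],[75,85],[-85,85],[-85,-55]])/1e3; W=np.array(c)[:,:2]
    f=F-F.mean(0); w=W-W.mean(0)
    th=np.arctan2((f[:,0]*w[:,1]-f[:,1]*w[:,0]).sum(),(f*w).sum())
    M=np.array([[np.cos(th),-np.sin(th)],[np.sin(th),np.cos(th)]]); t=W.mean(0)-M@F.mean(0)
    return th,t,M,(W-(F@M.T+t))*1e3
E
python3 - <<'E'
from plant import *; from h import *
s=snapshot("top"); hsv=cv2.cvtColor(s["color"],cv2.COLOR_RGB2HSV)
k=8; x0,y0=305,130
big=cv2.resize(s["color"][y0:225,x0:395],None,fx=k,fy=k,interpolation=cv2.INTER_CUBIC)
m=(cv2.cvtColor(big,cv2.COLOR_RGB2HSV)[...,1]<100).astype(np.uint8)
m=cv2.morphologyEx(m,cv2.MORPH_OPEN,np.ones((9,9)))
c=max(cv2.findContours(m,cv2.RETR_EXTERNAL,cv2.CHAIN_APPROX_NONE)[0],key=cv2.contourArea)
q=cv2.approxPolyDP(c,30,True)[:,0]/k+[x0,y0]-.5+.5/k; print(q.tolist())
tl=min(q,key=lambda p:p[0]+p[1]);tr=max(q,key=lambda p:p[0]-p[1]);br=max(q,key=lambda p:p[0]+p[1]);bl=min(q,key=lambda p:p[0]-p[1])
P=[ray(s,p,.014) for p in (tr,tl,bl,br)]
th,t,M,res=pose(P); print(np.degrees(th),t,res.round(1).tolist())
def fx(s,uv,z): return ((ray(s,uv,z)[:2]-t)@M*1e3).round(1)
print("front block",fx(s,(305+345/6.3,130+408/6.3),.027),"paddle top ctr",fx(s,(305+182/6.3,130+383/6.3),.07))
sc=snapshot("scene"); o=lambda a,b:(300+a/7,180+b/7)
print("scene: nearleft",fx(sc,o(103,437),.014),"nearright",fx(sc,o(508,500),.014),"blk",fx(sc,o(345,362),.027),"farright",fx(sc,o(533,190),.014))
print("case",ray(s,(404,307),0),ray(s,(441,142),.0))
np.savez("pose.npz",th=th,t=t)
print("IK")
for hx in(1,-1):
    r=np.column_stack([np.r_[M[:,0]*hx,0],np.r_[-M[:,1]*hx,0],[0,0,-1]]); qq=R.from_matrix(r).as_quat()[[3,0,1,2]]
    for f,z in(((-90,4),.2),((-90,4),.0465),((-41,4),.0465),((-62,68),.2),((23-11,68),.073)):
        p=M@np.array(f)/1e3+t; j=inverse_kinematics([*p,z],qq); print(hx,f,p.round(3),None if j is None else np.round(j,2))
E
```

```text
[[370.5625, 140.5625], [314.8125, 151.9375], [328.8125, 216.4375], [385.4375, 204.3125], [373.9375, 150.8125], [364.8125, 147.8125]]
11.964742232066877 [ 0.5469998  -0.22597091] [[-0.5, 0.3], [0.1, -0.3], [-0.1, 0.2], [0.4, -0.1]]
front block [-49.4   4.2] paddle top ctr [-28.8  72.3]
scene: nearleft [-95.7  82. ] nearright [-92.5 -53.6] blk [-53.5   5.4] farright [ 67.3 -55.6]
case [ 0.22808156 -0.34282427  0.        ] [ 0.63113008 -0.44300242  0.        ]
IK
1 (-90, 4) [ 0.458 -0.241] [-0.7   0.46  1.76 -0.    0.92  0.66]
1 (-90, 4) [ 0.458 -0.241] [-0.7   0.73  1.85 -0.    0.56  0.66]
1 (-41, 4) [ 0.506 -0.231] [-0.63  0.76  1.75 -0.    0.64  0.73]
1 (-62, 68) [ 0.472 -0.172] [-0.57  0.45  1.79 -0.    0.9   0.79]
1 (12, 68) [ 0.545 -0.157] [-0.48  0.72  1.71 -0.    0.71  0.88]
-1 (-90, 4) [ 0.458 -0.241] [-0.7   0.46  1.76 -0.    0.92 -2.48]
-1 (-90, 4) [ 0.458 -0.241] [-0.7   0.73  1.85 -0.    0.56 -2.48]
-1 (-41, 4) [ 0.506 -0.231] [-0.63  0.76  1.75 -0.    0.64 -2.41]
-1 (-62, 68) [ 0.472 -0.172] [-0.57  0.45  1.79 -0.    0.9  -2.35]
-1 (12, 68) [ 0.545 -0.157] [-0.48  0.72  1.71 -0.    0.71 -2.26]
```

```bash
cat >> h.py <<'E'
try:
    d=np.load("pose.npz"); TH,T=float(d["th"]),d["t"]; M=R.from_euler("z",TH).as_matrix()[:2,:2]
    Q=R.from_matrix(np.column_stack([np.r_[M[:,0],0],np.r_[-M[:,1],0],[0,0,-1]])).as_quat()[[3,0,1,2]]
except OSError: pass
def tip(x,y,ztip): return [*(M@np.array([x,y])/1e3+T),ztip/1e3+.025]   # fixture mm, fingertip height
def where(st): return ((np.array(st["eef_pos"][:2])-T)@M*1e3).round(1),round((st["eef_pos"][2]-.025)*1e3,1),round(st["clock"],2),np.round(st["contact_force"],1)
E
python3 - <<'E'
from plant import *; from h import *
set_gripper(0.0)
goto(tip(-90,4,150),Q); print(where(sense()))
move_straight(tip(-90,4,21.5),v=.1); print(where(sense()))
print(move_straight(tip(-35,4,21.5),v=.04,until_force=10),where(sense()))
s=snapshot("top");cv2.imwrite("pics/c3.png",np.hstack([cv2.resize(s["color"][130:225,305:395,::-1],(400,422)),cv2.resize(snapshot("scene")["color"][170:265,295:385,::-1],(400,422))]))
E
```

```text
(array([-89.5,   4.5]), np.float64(150.1), 4.03, array([ 0.4, -0.3, -0.8]))
(array([-89.7,   3.7]), np.float64(22.0), 5.47, array([-0.1, -0.5,  0.4]))
True (array([-41.7,   5. ]), np.float64(21.1), 6.61, array([ 0.1, -0.2,  1. ]))
```

View pics/c3.png

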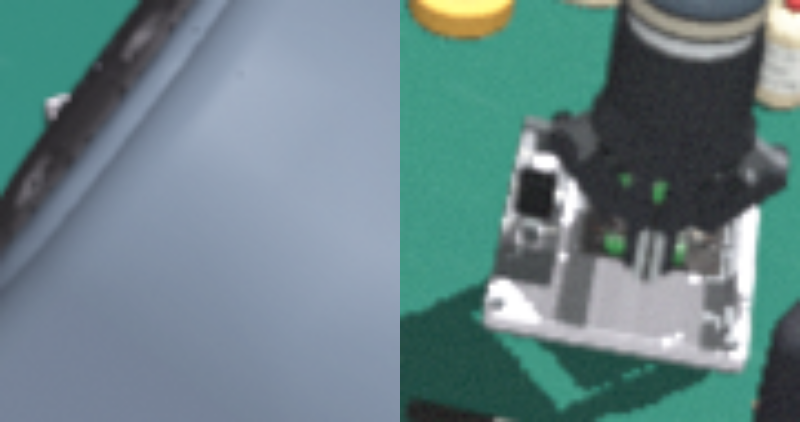

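Run:
```python
from plant import *; from h import *
print(move_straight(tip(-34,4,21.5),v=.03,until_force=15),where(sense()))
wait(.3);print(where(sense()))
move_straight(tip(-75,4,21.5),v=.12); move_straight(tip(-90,4,150),v=.2);goto(tip(-230,150,160),Q); print(where(sense()))
s=snapshot("top");cv2.imwrite("pics/c4.png",np.hstack([cv2.resize(s["color"][130:225,305:395,::-1],(400,422)),cv2.resize(snapshot("scene")["color"][170:265,295:385,::-1],(400,422))]))
```

```text
True (array([-41.6,   5.8]), np.float64(20.4), 6.95, array([-0.8, -0.5,  0.7]))
(array([-41.7,   6.1]), np.float64(20.1), 7.25, array([-0.5, -1.2, -0. ]))
(array([-228.7,  148.1]), np.float64(159.9), 9.3, array([ 0.7, -0.5,  0.3]))
```

View pics/c4.png

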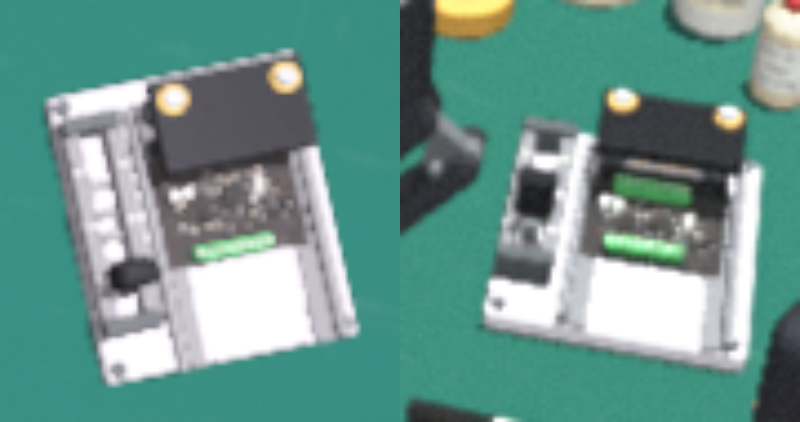

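Run:
```python
from plant import *; from h import *
s=snapshot("top")
fx=lambda uv,z:((ray(s,uv,z)[:2]-T)@M*1e3).round(1)
g=cv2.cvtColor(s["color"],cv2.COLOR_RGB2HSV); m=cv2.inRange(g,(50,110,130),(70,255,255)); m[:175]=0;m[200:]=0;m[:,:340]=0;m[:,375:]=0
ys,xs=np.nonzero(m); print(len(xs)); b=fx((xs.mean(),ys.mean()),.027) if len(xs) else None; print("front block top centre (want ~-25.5)",b)
assert b is not None and b[0]>-30
goto(tip(-66,68,120),Q); move_straight(tip(-66,68,47),v=.1); print(where(sense()))
for i in range(4):
    print(move_straight(tip(20,68,47),v=.05,until_force=25),where(sense()))
    if where(sense())[0][0]>9.5: break
wait(.3);print(where(sense()))
```

```text
0
front block top centre (want ~-25.5) NoneTraceback (most recent call last):
  File "<stdin>", line 6, in <module>
AssertionError
```

```bash
cat > lev.py <<'E'
from plant import *; from h import *
s=snapshot("top")
fx=lambda uv,z:((ray(s,uv,z)[:2]-T)@M*1e3).round(1)
c=s["color"].astype(int); m=(c[...,1]-c[...,0]>50)&(c[...,1]-c[...,2]>40); m[:175]=0;m[200:]=0;m[:,:340]=0;m[:,375:]=0
ys,xs=np.nonzero(m); print(len(xs)); b=fx((xs.mean(),ys.mean()),.027) if len(xs) else None; print("front block top centre (want ~-25.5)",b)
assert b is not None and b[0]>-30
goto(tip(-66,68,120),Q); move_straight(tip(-66,68,47),v=.1); print(where(sense()))
for i in range(4):
    print(move_straight(tip(20,68,47),v=.05,until_force=25),where(sense()))
    if where(sense())[0][0]>9.5: break
wait(.3);print(where(sense()))
E
python3 lev.py
```

```text
46
front block top centre (want ~-25.5) [-25.8   7.7]
(array([-65.9,  67.8]), np.float64(47.4), 11.16, array([-0.4, -0. ,  0.4]))
True (array([11.5, 68.3]), np.float64(46.6), 12.67, array([-1.6, -0.3,  0.7]))
(array([10.6, 68.5]), np.float64(46.1), 12.97, array([-0.4, -0.4, -0.2]))
```

Run:
```python
from plant import *; from h import *
print(move_straight(tip(20,68,47),v=.03,until_force=25),where(sense()))
wait(.3);print(where(sense()))
move_straight(tip(-25,68,47),v=.1); move_straight(tip(-66,68,140),v=.2);goto(tip(-230,150,160),Q); print(where(sense()))
s=snapshot("top");cv2.imwrite("pics/c5.png",np.hstack([cv2.resize(s["color"][130:225,305:395,::-1],(400,422)),cv2.resize(snapshot("scene")["color"][170:265,295:385,::-1],(400,422))]))
```

```text
True (array([11.5, 69.1]), np.float64(45.9), 13.31, array([-1.5, -1.3,  1. ]))
(array([11.5, 69.3]), np.float64(45.6), 13.61, array([-1.1, -0.7,  1.1]))
(array([-228.6,  148.1]), np.float64(159.9), 15.55, array([ 0.1, -1.2,  0.1]))
```

View pics/c5.png

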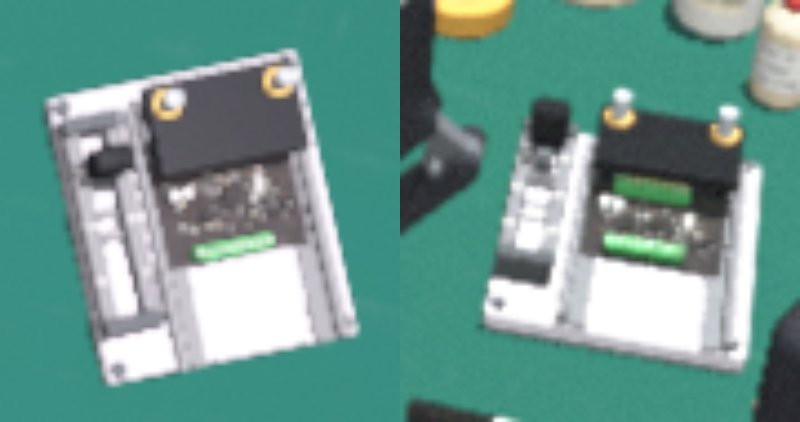

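The lever paddle has moved from about (130,275) to (108,160) in the top crop. That is about 60 mm, so it is at the second stop. The probe head has come down and the board is still home.

```bash
python3 -c "
from plant import *
print(hand_in())"
```

```text
the job is handed in; nothing more can be done
None
```

I pushed fixture A's board home against the end stop, then pushed its lever about 60 mm to the second stop, where it stayed. I handed the job in at about 16 s, but no verdict came back.

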